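# Find and mark the high spot of a wheel on its truing stand

## Task

The wheel on the truing stand has one high spot on the rim beneath its deck. Turn the wheel slowly by its crank knob, held lightly, feeling through the knob where the high spot pushes the sprung pointer back, and stop and leave it with the top of the high spot right at the pointer. Then set the steel marking weight gently upright on the deck at the marking point beside the pointer, let go without shifting the wheel, never force the crank, and leave the pointer and the other things on the shelf alone.

Things in the scene. Friction and masses are not known exactly. Their poses are not given: they have to be found in the camera images.
- stand: Fixed dark steel truing stand. Origin on the work surface on the wheel's vertical axis, z up; its x axis points from the wheel's axis towards the pointer. It stands anywhere and at any yaw within about 35 degrees, and does not move.
- wheel: Horizontal aluminium wheel turning either way without limit about the stand's axis (origin on that axis at work-surface height, x axis towards the crank knob). Deck disc 168 mm across, top 54 mm above the work surface; hub boss 26 mm across, 7 mm above the deck. Even bearing drag, about 4 to 5 N at the crank knob; stays where it is left. Under the deck's lip is a steel rim 144 mm across with one high spot.
- rim_point (a point): Where the pointer meets the rim: fixed in space, 76 mm from the wheel's axis on the stand's x axis, 37 mm up. The rounded high spot, hidden under the deck 105 to 255 degrees round from the crank, stands 6 mm proud. Over some 17 degrees of turn before its top the knob needs some 4 to 6 N more; at the top nothing extra; for the next 17 degrees it is pushed on as much. Elsewhere no touch.
- crank_knob (a point): Centre of the upright black crank knob on the wheel: a freely spinning cylinder, 20 mm across and 40 mm tall (59 to 99 mm above the work surface), centre 79 mm above the work surface and 50 mm from the wheel's axis. A 13 mm steel cap tops it, to 103 mm. Pinch it with 10 to 30 N: brittle, and it can creep a little in the fingers under load.
- pointer: Grey pointer block, 36 x 30 mm, top 52 mm above the work surface, fixed to the stand, its centre 130 mm from the wheel's axis (origin on that axis at work-surface height, x axis towards the block). From it a sprung steel pointer with a ball tip reaches level under the deck to the rim; the high spot's top pushes it back about 4 mm, with about 16 N. Do not touch.
- mark (a point): Marking point, fixed in space at deck-top height (54 mm), on the stand's x axis, 58 mm from the wheel's axis: the spot on the deck beside the pointer.
- weight: Steel marking weight, upright, 120 g, 40 mm tall: round foot 32 mm across and 10 mm high, above 14 mm a plain round grip 22 mm across. Origin at the centre of its underside. Starts standing on the work surface.
- tusk_shell: Bystander: pale curved tusk shell, 80 mm long, 12 mm thick, lying. Origin at its middle, on the surface.
- cowrie: Bystander: brown cowrie shell 49 x 32 x 32 mm. Origin under its centre.
- jar: Bystander: brown glass jar, 56 mm across, 85 mm tall. Origin under its centre.
- cup: Bystander: orange plastic sorting cup, 68 mm across, 75 mm tall. Origin under its centre.
- dish: Bystander: low glass dish, 90 mm across, 22 mm tall. Origin under its centre.
- brush: Bystander: wooden-handled brush, 170 mm long, lying. Origin under its middle.
Things that resemble listed ones, but are neither listed nor needed, are in the scene too. What is shaped like the weight but blue or purple is not meant. Of the things that look like the stand, the larger one is meant.

How it is judged:
On the way:
1. the wheel has been stopped with the top of its high spot at the pointer, the weight not yet on it (contact force between pointer and wheel above 13.5 N and angular speed of wheel below 0.05 rad/s and horizontal distance between weight and wheel above 0.105 m), for 0.3 s.
At the end, for the whole second after the job is handed in: The high spot's top is at the pointer (pointer pressed back with more than 13.5 N of the 16 N at the very top, which is about 5 degrees of turn either way), the wheel is still, and the weight stands upright and at rest on the deck within 12 mm of the marking point (contact force between pointer and wheel above 13.5 N and angular speed of wheel below 0.05 rad/s and horizontal distance between weight and mark below 0.012 m and angle between weight's own z axis and vertical below 0.1 rad and height (world z) of weight between 0.05 and 0.058 m and linear speed of weight below 0.02 m/s); the robot touches nothing.
It fails at once if the wheel is spun fast (over 3 rad/s) (angular speed of wheel above 3 rad/s).
It fails at once if the crank is forced or pinched hard (over 80 N in all between fingers and wheel) (contact force between the fingers and wheel above 80 N).
It fails at once if the robot touches the pointer (contact force between any of the fingers, the arm and pointer above 1 N).
It fails at once if the weight is dropped or pressed hard on the deck (over 20 N) (contact force between weight and wheel above 20 N).
It fails at once if a bystander is moved more than 25 mm (distance of any of tusk_shell, cowrie, jar, cup, dish, brush from where it was at the start of the episode above 0.025 m).
It also fails if it takes over 72 s, if anything falls off the work surface, if the arm or the gripper's body presses on something with over 40 N, if the wrist force passes 120 N, or if a joint passes its speed limit or range.

## Robot

A 6-joint arm with a two-finger parallel gripper is mounted at the origin on the work surface. World frame = base frame: x ahead of the robot, y to its left, z up, the work surface at z = 0. Lengths are in m, angles in rad, forces in N, time in s.
With the tool pointing down it reaches from about 0.375 to 0.925 m from the base axis. Payload 5.7 kg.
Tool frame: the origin (TCP) lies midway between the tips of the shut fingers; the grasp point (between the pads) lies 19 mm behind it; z points along the fingers, y is the line along which they close (so a half turn about z gives the same grasp; the last joint's range is limited). The gripper opens to 88 mm and grips with 3 to 60 N. Pads are 20 mm wide; open, the fingers measure 115 mm over their backs; the gripper's body (75 mm by 178 mm) begins 61 mm behind the grasp point.
Start: joints at [-1.333, 0.359, 1.51, -0, 1.272, -0.115], TCP at [0.207, -0.563, 0.223] pointing down, gripper open.
Joint ranges: [-2.97, 2.97], [-1.01, 2.36], [0.21, 2.38], [-0.96, 4.11], [0.2, 2.71], [-2.98, 2.98]. Speed limits (rad/s): [2.39, 2.39, 3.14, 3.14, 3.14, 3.14].

## Interface

Orientations are given as a 3x3 rotation matrix whose columns are the frame's x, y, z axes.
In Python, from rig import get_obs, eyes, order gives the robot as it stands.
- The arm moves only by the shell command python3 -m handwheel 'ROWS' [FORCE]. ROWS is JSON, one flat list of numbers, 7 for each row, row after row: the turn, a rotation vector about the tool's x, y, z in units of 5 degrees (1.0 is 5 degrees), then the shift along the tool's x, y, z in units of 40 mm (1.0 is 40 mm), then the finger opening in mm, from 0 to 87.8. In form: [rx, ry, rz, tx, ty, tz, gripper, rx, ry, rz, tx, ty, tz, gripper, ...]. A call has 1 to 5 rows; each row shifts and turns the commanded pose from where the row before left it, along the tool's axes as they then stand; what a row does not reach is not made up. A row lasts 1/10 s, in which the tool goes at most 50 mm and 8.59 degrees, less where a joint would pass 70% of its speed; a pose out of reach is approached as far as the arm can. A call is refused whole if a number of a shift passes 1 or a number of a turn 1, either way. A call with a gripper value outside its range is refused whole. The fingers move at their own pace and stop on an object; FORCE is the grip in N (left out, the last holds). Time passes only in rows, so rows that do not move let the fingers close. It gives the time, the measured TCP pose, the force, the opening and the grip force at its end, in the units of the state.
- get_obs(): the state, without advancing time (a new reading comes with each control period).
- eyes.read_camera(name): name is "scene" or "top" or "wrist"; returns the picture (384x512x3 uint8, red, green, blue); there is no depth.
- eyes.calibration(name): a dict with "intrinsics" (3x3 intrinsics, pixels), "dist_coeffs" ([k1, k2, p1, p2, k3] as OpenCV has them; the pictures are not rectified), "R" (3x3) and "t" (3): a world point X has camera coordinates R X + t. Camera axes: x right, y down, z forward; pixel columns grow to the right and rows downward; lengths in m; the calibration is good to about 2 mm. A picture is of the moment at which its call begins: read the wrist's pose just before it. calibration takes no time and is no camera call; for the wrist camera it gives the pose at the moment of the call.
- order.hand_in(): hands the job in; it is judged then, once.
The state is a dict: "time_s": time; "joint_positions": joint angles; "joint_vel": joint speeds; "joint_efforts": joint torques, N m; "tcp_pos": TCP position; "tool_rot": TCP orientation; "ft_force": force on the tool from outside, world axes, zero at the start; "moment": the same for the moment, N m; "finger_gap": finger opening in m; "grip_force": force on a finger pad.
Only numpy, scipy, OpenCV 4.12 (cv2) and the standard library are available. Lean on these libraries where they do the work, as an engineer would, in place of code of your own. Each camera call takes 0.05 s, during which the arm holds its last target. There are 200 camera calls.

## Working session

There is one attempt and no reset: what is moved stays moved. The work goes in short steps, Python scripts to look and compute and a shell command to move; the robot and the scene stay as the last step left them, time stands still between calls to the robot, and variables do not carry over. Pictures are saved under pics/ and viewed, at most 10 in all, crops included, and the job is handed in when it is done.

```bash
ls; mkdir -p pics
cat > h.py <<'E'
import numpy as np, cv2
from rig import get_obs, eyes, order
def snap(n,f):
    c=eyes.calibration(n); im=eyes.read_camera(n); cv2.imwrite('pics/'+f,im[:,:,::-1]); 
    return c,im
def ray(c,px,z):
    K=np.array(c['intrinsics']);d=np.array(c['dist_coeffs']);R=np.array(c['R']);t=np.array(c['t'])
    p=cv2.undistortPoints(np.array([[px]],float),K,d)[0,0]
    v=R.T@np.array([p[0],p[1],1]);o=-R.T@t
    return o+v*(z-o[2])/v[2]
def proj(c,X):
    return cv2.projectPoints(np.array([X],float),cv2.Rodrigues(np.array(c['R']))[0],np.array(c['t']),np.array(c['intrinsics']),np.array(c['dist_coeffs']))[0][0,0]
E
python3 - <<'E'
from h import *
import pickle
c,i=snap('top','top.png'); c2,i2=snap('scene','scene.png')
pickle.dump((c,c2),open('cal.pkl','wb'))
cv2.imwrite('pics/top1.png',cv2.resize(i,(800,600),interpolation=cv2.INTER_CUBIC)[:,:,::-1])
o=get_obs();print(o['time_s'],np.round(o['tcp_pos'],3),np.round(o['tool_rot'],3).tolist())
E
```

```text
pics
0.1 [ 0.207 -0.562  0.222] [[0.938, 0.346, -0.0], [0.346, -0.938, 0.002], [0.0, -0.002, -1.0]]
```

View pics/top1.png

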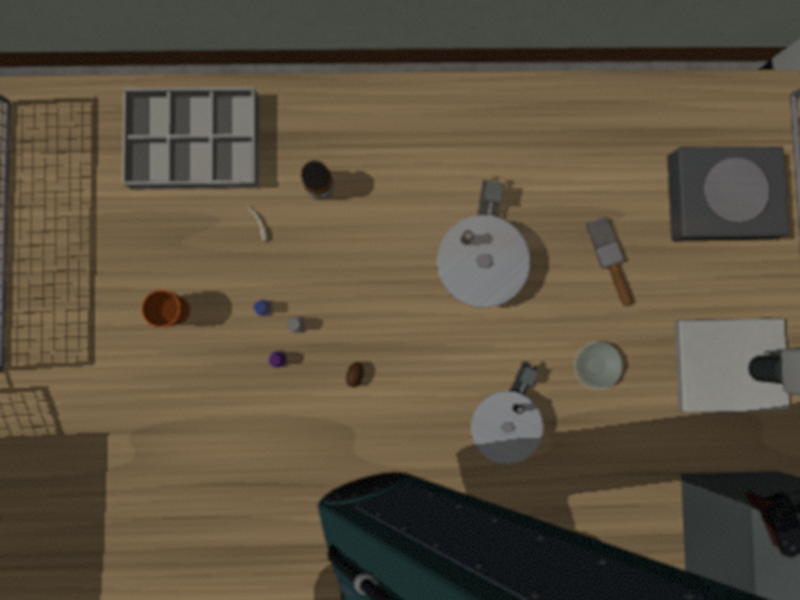

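View pics/scene.png

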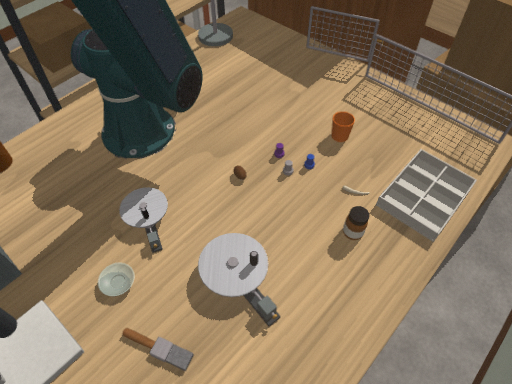

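Top view (800x600 scale): the larger stand has its wheel hub at (485,261), knob cap near (467,237) and pointer block near (491,190). The grey steel weight is at (296,324), with blue and purple decoys next to it.

Run:
```python
from h import *
import pickle
c,c2=pickle.load(open('cal.pkl','rb'))
s=1/1.5625
f=lambda n,p,z:print(n,np.round(ray(c,(p[0]*s-.2,p[1]*s-.2),z),3))
f('hub',(485,261),.061);f('deck',(483.5,260.5),.054);f('knob',(467,237),.103);f('block',(491,191),.052);f('weight',(296,324),.04)
f('jar',(316,177),.085);f('dish',(600,365),.022);f('small wheel',(507,427),.05);f('cowrie',(355,374),.03)
g=lambda n,p,z:print('sc',n,np.round(ray(c2,p,z),3))
g('hub',(232,263),.061);g('knob',(254,253),.103);g('block',(265,307),.052);g('weight',(289,163),.04)
g('smallknob',(145,207),.09)
a=cv2.imread('pics/top.png')[100:260,150:390]
cv2.imwrite('pics/crop.png',cv2.resize(a,None,fx=3.3,fy=3.3,interpolation=cv2.INTER_CUBIC))
```

```text
hub [ 0.576 -0.153  0.061]
deck [ 0.578 -0.151  0.054]
knob [ 0.613 -0.116  0.103]
block [ 0.706 -0.168  0.052]
weight [0.471 0.188 0.04 ]
jar [0.726 0.144 0.085]
dish [ 0.385 -0.366  0.022]
small wheel [ 0.281 -0.185  0.05 ]
cowrie [0.379 0.084 0.03 ]
sc hub [ 0.58  -0.158  0.061]
sc knob [ 0.616 -0.12   0.103]
sc block [ 0.707 -0.184  0.052]
sc weight [0.473 0.189 0.04 ]
sc smallknob [ 0.319 -0.202  0.09 ]
```

View pics/crop.png

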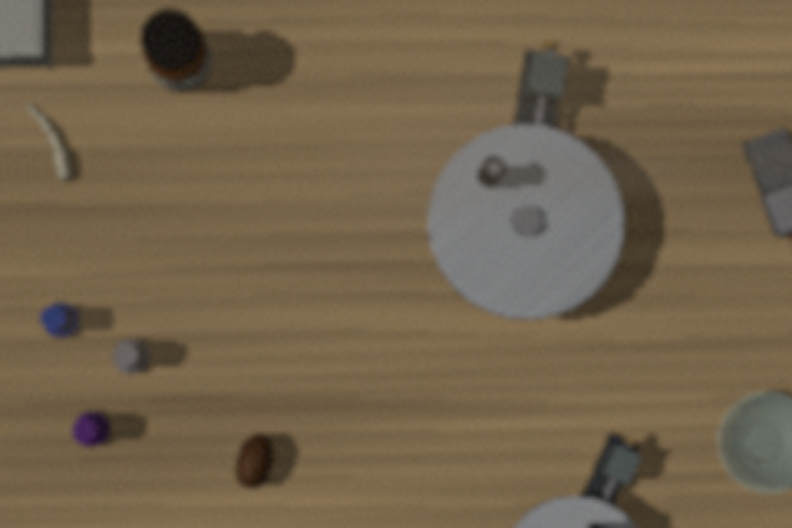

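The crop agrees: wheel centre ≈(0.577,-0.154), knob ≈(0.614,-0.118), pointer about -10° in world. Turning counter-clockwise, the top should come up after 50–200°. Next I move above the knob.

```bash
M="python3 -m handwheel"
$M '[0,0,0,0.955,-0.49,0,60,0,0,0,0.955,-0.49,0,60,0,0,0,0.955,-0.49,0,60,0,0,0,0.955,-0.49,0,60,0,0,0,0.955,-0.49,0,60]' 20
$M '[0,0,0,0.955,-0.49,0,60,0,0,0,0.955,-0.49,0,60,0,0,0,0.955,-0.49,0,60,0,0,0,0.955,-0.49,0,60,0,0,0,0.955,-0.49,0,60]'
$M '[0,0,0,0.955,-0.49,0,60,0,0,0,0.955,-0.49,0,60,0,0,0,0.7,-0.4,0,60,0,0,0,0,0,0,60,0,0,0,0,0,0,60]'
python3 - <<'E'
from h import *
c,i=snap('wrist','w1.png'); i=cv2.resize(i,(800,600),interpolation=cv2.INTER_CUBIC)
cv2.imwrite('pics/w1b.png',i[:,:,::-1])
import pickle;pickle.dump(c,open('w1.pkl','wb'))
o=get_obs();print(o['time_s'],np.round(o['tcp_pos'],4),np.round(o['tool_rot'],3).tolist(),np.round(o['joint_positions'],2),np.round(o['ft_force'],2))
E
```

```text
time_s: 0.6
tcp_pos: [0.3534, -0.4035, 0.2223]
tool_rot: [[0.939, 0.345, -0.0], [0.345, -0.939, 0.001], [-0.0, -0.001, -1.0]]
ft_force: [1.5, -0.0, -0.0]
finger_gap: 0.0602
grip_force: 0.0
time_s: 1.1
tcp_pos: [0.4988, -0.2455, 0.2224]
tool_rot: [[0.938, 0.346, -0.001], [0.346, -0.938, 0.0], [-0.0, -0.001, -1.0]]
ft_force: [0.5, -0.9, -0.7]
finger_gap: 0.0599
grip_force: 0.0
time_s: 1.6
tcp_pos: [0.5767, -0.1587, 0.2221]
tool_rot: [[0.938, 0.347, -0.001], [0.347, -0.938, 0.0], [-0.001, -0.001, -1.0]]
ft_force: [-0.5, 0.4, -0.1]
finger_gap: 0.06
grip_force: 0.0
1.65 [ 0.5762 -0.1594  0.2222] [[0.938, 0.346, -0.001], [0.346, -0.938, -0.0], [-0.001, -0.0, -1.0]] [-0.39  0.36  1.51 -0.    1.27  0.83] [-0.37 -0.01  0.2 ]
```

View pics/w1b.png

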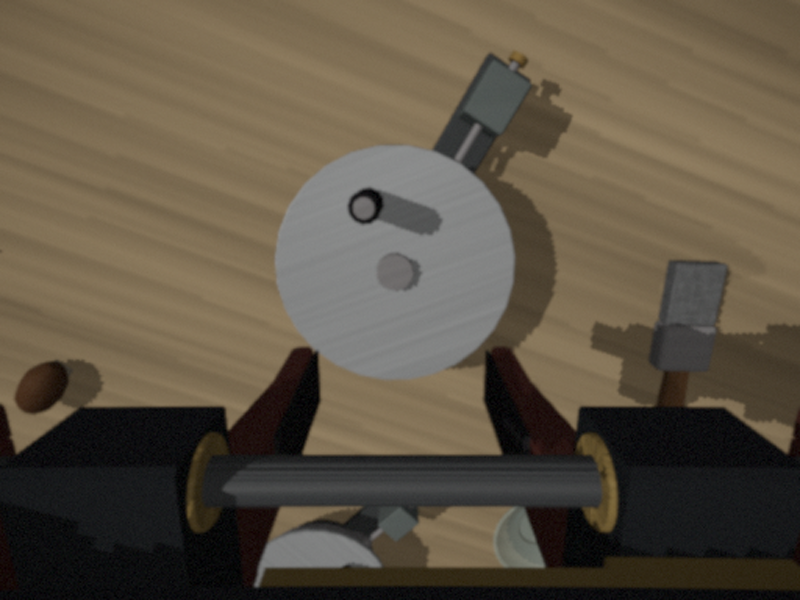

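The wrist view (800x600) shows the hub at (394,271), deck disc centre at (395,263), knob cap at (364,207) and block-top centre at (497,95).

Run:
```python
from h import *
import pickle
c=pickle.load(open('w1.pkl','rb'));s=1/1.5625
f=lambda p,z:ray(c,(p[0]*s-.2,p[1]*s-.2),z)
H=f((395,270),.061);D=f((395,263),.054);k=f((364,207),.103);b=f((497,95),.052)
C=(H+D)/2
for n,v in zip('HDkb',(H,D,k,b)):
    d=(v-C)[:2];print(n,v.round(4),np.hypot(*d).round(4),np.degrees(np.arctan2(d[1],d[0])).round(1))
o=get_obs();R=np.array(o['tool_rot']);d=k-o['tcp_pos'];print((R.T@d*25).round(3))
```

```text
H [ 0.5786 -0.1533  0.061 ] 0.0017 -158.4
D [ 0.5818 -0.152   0.054 ] 0.0017 21.6
k [ 0.6156 -0.1214  0.103 ] 0.0473 41.5
b [ 0.7056 -0.1755  0.052 ] 0.1274 -10.3
[ 1.257 -0.55   2.978]
```

```bash
M="python3 -m handwheel"
$M '[0,0,0,0.63,-0.28,0,60,0,0,0,0.62,-0.28,0.4,60,0,0,0,0,0,0.9,60,0,0,0,0,0,0.9,60,0,0,0,0,0,0.9,60]' 20 |grep -v rot
$M '[0,0,0,0,0,0.6,60,0,0,0,0,0,0.25,60,0,0,0,0,0,0,60,0,0,0,0,0,0,60,0,0,0,0,0,0,60]'
$M '[0,0,0,0,0,0,18,0,0,0,0,0,0,18,0,0,0,0,0,0,18,0,0,0,0,0,0,18,0,0,0,0,0,0,18]'
```

```text
time_s: 2.15
tcp_pos: [0.6154, -0.1224, 0.0977]
ft_force: [0.5, 0.4, -0.6]
finger_gap: 0.0601
grip_force: 0.0
time_s: 2.65
tcp_pos: [0.6173, -0.1217, 0.0664]
tool_rot: [[0.939, 0.345, 0.003], [0.345, -0.939, -0.001], [0.002, 0.002, -1.0]]
ft_force: [-0.6, -0.9, -0.0]
finger_gap: 0.06
grip_force: 0.0
time_s: 3.15
tcp_pos: [0.6161, -0.1209, 0.0647]
tool_rot: [[0.938, 0.346, 0.0], [0.346, -0.938, 0.0], [0.0, -0.0, -1.0]]
ft_force: [0.5, -0.6, 0.0]
finger_gap: 0.0233
grip_force: 0.0
```

```bash
M="python3 -m handwheel"
$M '[0,0,0,0,0,0,10,0,0,0,0,0,0,10,0,0,0,0,0,0,10,0,0,0,0,0,0,10]' 20
cat > st.py <<'E'
from h import *
# wheel state: angle from TCP, tangential/radial force (force BY tool on wheel), next row suggestion
C=np.array([.578,-.153]); o=get_obs(); d=o['tcp_pos'][:2]-C; a=np.arctan2(d[1],d[0]); r=np.hypot(*d)
F=-np.array(o['ft_force'])[:2]; t=np.array([-np.sin(a),np.cos(a)])
R=np.array(o['tool_rot']); y=np.degrees(np.arctan2(R[1,1],R[0,1]))
print(f"t {o['time_s']:.2f} ang {np.degrees(a):.1f} r {r*1e3:.1f} Ft {F@t:.1f} Fr {F@d/r:.1f} z {o['tcp_pos'][2]:.4f} yawy {y:.1f} grip {o['grip_force']:.0f} gap {o['finger_gap']*1e3:.1f} wristF {np.linalg.norm(F):.1f}")
E
python3 st.py
python3 - <<'E'
import numpy as np
# tool-frame shift for a 2 deg arc about C, knob at 40.5deg, r .05, tool x at 20.2deg
for s in (2,2.5):
    a0=np.radians(40.3);r=.05;x=np.radians(20.2)
    d=r*np.array([np.cos(a0+np.radians(s))-np.cos(a0),np.sin(a0+np.radians(s))-np.sin(a0)])
    print(s,25*d@[np.cos(x),np.sin(x)],25*d@[np.sin(x),-np.cos(x)])
E
```

```text
time_s: 3.55
tcp_pos: [0.6161, -0.1207, 0.0647]
tool_rot: [[0.938, 0.346, -0.0], [0.346, -0.938, 0.0], [0.0, -0.0, -1.0]]
ft_force: [0.1, 0.7, 1.8]
finger_gap: 0.0199
grip_force: 20.0
t 3.55 ang 40.3 r 49.9 Ft -0.5 Fr -0.5 z 0.0647 yawy -69.8 grip 20 gap 19.9 wristF 0.7
2 -0.0157070265285898 -0.040705710692186876
2.5 -0.019855043727160186 -0.05079453509273449
```

```bash
M="python3 -m handwheel"
$M '[0,0,-0.4,-0.016,-0.041,0,10,0,0,-0.4,-0.016,-0.041,0,10,0,0,-0.4,-0.016,-0.041,0,10,0,0,-0.4,-0.016,-0.041,0,10,0,0,-0.4,-0.016,-0.041,0,10]'>/dev/null;python3 st.py
$M '[0,0,-0.4,-0.016,-0.041,0,10,0,0,-0.4,-0.016,-0.041,0,10,0,0,-0.4,-0.016,-0.041,0,10,0,0,-0.4,-0.016,-0.041,0,10,0,0,-0.4,-0.016,-0.041,0,10]'>/dev/null;python3 st.py
$M '[0,0,-0.4,-0.016,-0.041,0,10,0,0,-0.4,-0.016,-0.041,0,10,0,0,-0.4,-0.016,-0.041,0,10,0,0,-0.4,-0.016,-0.041,0,10,0,0,-0.4,-0.016,-0.041,0,10]'>/dev/null;python3 st.py
```

```text
t 4.05 ang 47.7 r 50.0 Ft 3.6 Fr -0.3 z 0.0647 yawy -59.7 grip 20 gap 20.0 wristF 3.6
t 4.55 ang 57.8 r 50.0 Ft 4.3 Fr -1.4 z 0.0647 yawy -49.7 grip 20 gap 19.9 wristF 4.6
t 5.05 ang 67.9 r 50.0 Ft 5.2 Fr -2.9 z 0.0647 yawy -39.7 grip 20 gap 19.8 wristF 5.9
```

```bash
M="python3 -m handwheel"; echo 'import sys; sys.exit(int(F@t>7.5))' >> st.py
r() { "$@" >/dev/null && python3 st.py; }
r $M '[0,0,-0.4,-0.016,-0.041,0,10,0,0,-0.4,-0.016,-0.041,0,10,0,0,-0.4,-0.016,-0.041,0,10]' &&
r $M '[0,0,-0.4,-0.016,-0.041,0,10,0,0,-0.4,-0.016,-0.041,0,10,0,0,-0.4,-0.016,-0.041,0,10]' &&
r $M '[0,0,-0.4,-0.016,-0.041,0,10,0,0,-0.4,-0.016,-0.041,0,10,0,0,-0.4,-0.016,-0.041,0,10]' &&
r $M '[0,0,-0.4,-0.016,-0.041,0,10,0,0,-0.4,-0.016,-0.041,0,10,0,0,-0.4,-0.016,-0.041,0,10]' &&
r $M '[0,0,-0.4,-0.016,-0.041,0,10,0,0,-0.4,-0.016,-0.041,0,10,0,0,-0.4,-0.016,-0.041,0,10]' &&
r $M '[0,0,-0.4,-0.016,-0.041,0,10,0,0,-0.4,-0.016,-0.041,0,10,0,0,-0.4,-0.016,-0.041,0,10]' &&
r $M '[0,0,-0.4,-0.016,-0.041,0,10,0,0,-0.4,-0.016,-0.041,0,10,0,0,-0.4,-0.016,-0.041,0,10]' &&
r $M '[0,0,-0.4,-0.016,-0.041,0,10,0,0,-0.4,-0.016,-0.041,0,10,0,0,-0.4,-0.016,-0.041,0,10]'
```

```text
t 5.35 ang 74.1 r 50.0 Ft 4.5 Fr -2.5 z 0.0647 yawy -33.7 grip 20 gap 19.0 wristF 5.1
t 5.65 ang 80.3 r 50.0 Ft 5.0 Fr -3.3 z 0.0647 yawy -27.7 grip 20 gap 19.5 wristF 6.0
t 5.95 ang 86.6 r 50.1 Ft 4.7 Fr -2.8 z 0.0647 yawy -21.7 grip 20 gap 19.6 wristF 5.4
t 6.25 ang 92.8 r 50.1 Ft 4.0 Fr -3.5 z 0.0647 yawy -15.7 grip 20 gap 19.8 wristF 5.4
t 6.55 ang 99.1 r 50.1 Ft 5.0 Fr -3.2 z 0.0647 yawy -9.7 grip 20 gap 19.8 wristF 5.9
t 6.85 ang 105.3 r 50.1 Ft 5.2 Fr -3.1 z 0.0647 yawy -3.7 grip 20 gap 19.6 wristF 6.1
t 7.15 ang 109.5 r 50.1 Ft 10.9 Fr -5.2 z 0.0647 yawy 2.2 grip 20 gap 19.6 wristF 12.0
```

```bash
M="python3 -m handwheel"; sed -i '$d' st.py
r() { "$@" >/dev/null && python3 st.py; }
r $M '[0,0,-0.2,-0.008,-0.0205,0,10,0,0,-0.2,-0.008,-0.0205,0,10]'
r $M '[0,0,-0.2,-0.008,-0.0205,0,10,0,0,-0.2,-0.008,-0.0205,0,10]'
r $M '[0,0,-0.2,-0.008,-0.0205,0,10,0,0,-0.2,-0.008,-0.0205,0,10]'
r $M '[0,0,-0.2,-0.008,-0.0205,0,10,0,0,-0.2,-0.008,-0.0205,0,10]'
r $M '[0,0,-0.2,-0.008,-0.0205,0,10,0,0,-0.2,-0.008,-0.0205,0,10]'
```

```text
t 7.35 ang 111.0 r 50.1 Ft 11.8 Fr -6.8 z 0.0647 yawy 4.2 grip 20 gap 19.4 wristF 13.6
t 7.55 ang 112.8 r 50.1 Ft 13.3 Fr -6.5 z 0.0647 yawy 6.2 grip 20 gap 19.7 wristF 14.7
t 7.75 ang 115.0 r 50.2 Ft 13.0 Fr -5.9 z 0.0647 yawy 8.2 grip 20 gap 19.8 wristF 14.3
t 7.95 ang 117.6 r 50.2 Ft 10.8 Fr -4.6 z 0.0647 yawy 10.2 grip 20 gap 19.6 wristF 11.7
t 8.15 ang 120.4 r 50.2 Ft 8.3 Fr -4.3 z 0.0647 yawy 12.2 grip 20 gap 19.7 wristF 9.3
```

```bash
M="python3 -m handwheel"
r() { "$@" >/dev/null && python3 st.py; }
r $M '[0,0,-0.1,-0.004,-0.010,0,10,0,0,-0.1,-0.004,-0.010,0,10]'
r $M '[0,0,-0.1,-0.004,-0.010,0,10,0,0,-0.1,-0.004,-0.010,0,10]'
r $M '[0,0,-0.1,-0.004,-0.010,0,10,0,0,-0.1,-0.004,-0.010,0,10]'
```

```text
t 8.35 ang 122.3 r 50.3 Ft 5.4 Fr -4.5 z 0.0647 yawy 13.2 grip 20 gap 19.5 wristF 7.0
t 8.55 ang 123.7 r 50.2 Ft 3.8 Fr -3.3 z 0.0647 yawy 14.2 grip 20 gap 20.0 wristF 5.0
t 8.75 ang 125.1 r 50.3 Ft 4.7 Fr -3.2 z 0.0647 yawy 15.2 grip 20 gap 19.7 wristF 5.7
```

```bash
M="python3 -m handwheel"
r() { "$@" >/dev/null && python3 st.py; }
r $M '[0,0,-0.1,-0.004,-0.010,0,10,0,0,-0.1,-0.004,-0.010,0,10]'
r $M '[0,0,-0.1,-0.004,-0.010,0,10,0,0,-0.1,-0.004,-0.010,0,10]'
r $M '[0,0,-0.1,-0.004,-0.010,0,10,0,0,-0.1,-0.004,-0.010,0,10]'
```

```text
t 8.95 ang 127.0 r 50.3 Ft 2.7 Fr -3.6 z 0.0646 yawy 16.2 grip 20 gap 19.8 wristF 4.5
t 9.15 ang 128.3 r 50.2 Ft 3.2 Fr -4.0 z 0.0646 yawy 17.2 grip 20 gap 19.7 wristF 5.1
t 9.35 ang 129.4 r 50.2 Ft 3.0 Fr -4.4 z 0.0647 yawy 18.2 grip 20 gap 19.9 wristF 5.3
```

```bash
M="python3 -m handwheel"
r() { "$@" >/dev/null && python3 st.py; }
r $M '[0,0,-0.2,-0.008,-0.0205,0,10,0,0,-0.2,-0.008,-0.0205,0,10]'
r $M '[0,0,-0.2,-0.008,-0.0205,0,10,0,0,-0.2,-0.008,-0.0205,0,10]'
r $M '[0,0,-0.2,-0.008,-0.0205,0,10,0,0,-0.2,-0.008,-0.0205,0,10]'
r $M '[0,0,-0.2,-0.008,-0.0205,0,10,0,0,-0.2,-0.008,-0.0205,0,10]'
```

```text
t 9.55 ang 131.2 r 50.2 Ft 3.3 Fr -4.4 z 0.0647 yawy 20.3 grip 20 gap 19.9 wristF 5.5
t 9.75 ang 133.0 r 50.3 Ft 4.5 Fr -4.7 z 0.0646 yawy 22.3 grip 20 gap 19.2 wristF 6.5
t 9.95 ang 135.0 r 50.3 Ft 4.9 Fr -4.6 z 0.0646 yawy 24.3 grip 20 gap 19.4 wristF 6.7
t 10.15 ang 137.1 r 50.3 Ft 5.6 Fr -4.6 z 0.0646 yawy 26.3 grip 20 gap 19.9 wristF 7.2
```

```bash
M="python3 -m handwheel"
r() { "$@" >/dev/null && python3 st.py; }
r $M '[0,0,0.2,0.0073,0.0206,0,10,0,0,0.2,0.0073,0.0206,0,10,0,0,0.2,0.0073,0.0206,0,10]'
r $M '[0,0,0.2,0.0073,0.0206,0,10,0,0,0.2,0.0073,0.0206,0,10,0,0,0.2,0.0073,0.0206,0,10]'
r $M '[0,0,0.2,0.0073,0.0206,0,10,0,0,0.2,0.0073,0.0206,0,10]'
r $M '[0,0,0.2,0.0073,0.0206,0,10,0,0,0.2,0.0073,0.0206,0,10]'
r $M '[0,0,0.2,0.0073,0.0206,0,10,0,0,0.2,0.0073,0.0206,0,10]'
r $M '[0,0,0.2,0.0073,0.0206,0,10,0,0,0.2,0.0073,0.0206,0,10]'
r $M '[0,0,0.2,0.0073,0.0206,0,10,0,0,0.2,0.0073,0.0206,0,10]'
r $M '[0,0,0.2,0.0073,0.0206,0,10,0,0,0.2,0.0073,0.0206,0,10]'
```

```text
t 10.45 ang 136.0 r 50.3 Ft -4.5 Fr -2.8 z 0.0646 yawy 23.2 grip 20 gap 19.7 wristF 5.3
t 10.75 ang 133.1 r 50.3 Ft -4.0 Fr -3.4 z 0.0646 yawy 20.2 grip 20 gap 19.7 wristF 5.3
t 10.95 ang 131.3 r 50.3 Ft -5.6 Fr -3.4 z 0.0646 yawy 18.2 grip 20 gap 19.6 wristF 6.6
t 11.15 ang 130.0 r 50.3 Ft -9.4 Fr -3.1 z 0.0646 yawy 16.2 grip 20 gap 19.5 wristF 9.9
t 11.35 ang 128.7 r 50.3 Ft -9.9 Fr -2.6 z 0.0646 yawy 14.2 grip 20 gap 19.8 wristF 10.2
t 11.55 ang 127.2 r 50.4 Ft -11.2 Fr -2.7 z 0.0646 yawy 12.2 grip 20 gap 19.7 wristF 11.6
t 11.75 ang 125.5 r 50.3 Ft -13.0 Fr -2.8 z 0.0646 yawy 10.2 grip 20 gap 19.3 wristF 13.3
t 11.95 ang 123.8 r 50.3 Ft -12.4 Fr -3.3 z 0.0645 yawy 8.2 grip 20 gap 19.9 wristF 12.9
```

```bash
M="python3 -m handwheel"
r() { "$@" >/dev/null && python3 st.py; }
r $M '[0,0,0.2,0.0073,0.0206,0,10,0,0,0.2,0.0073,0.0206,0,10]'
r $M '[0,0,0.1,0.0037,0.0103,0,10,0,0,0.1,0.0037,0.0103,0,10]'
r $M '[0,0,0.1,0.0037,0.0103,0,10]'
```

```text
t 12.15 ang 121.6 r 50.3 Ft -11.7 Fr -2.5 z 0.0645 yawy 6.2 grip 20 gap 19.8 wristF 11.9
t 12.35 ang 120.3 r 50.3 Ft -10.0 Fr -2.9 z 0.0645 yawy 5.2 grip 20 gap 19.9 wristF 10.4
t 12.45 ang 119.7 r 50.3 Ft -10.9 Fr -2.2 z 0.0646 yawy 4.7 grip 20 gap 19.5 wristF 11.1
```

```bash
M="python3 -m handwheel"
r() { "$@" >/dev/null && python3 st.py; }
r $M '[0,0,0.1,0.0037,0.0103,0,10,0,0,0,0,0,0,10]'
r $M '[0,0,0.1,0.0037,0.0103,0,10,0,0,0,0,0,0,10]'
```

```text
t 12.65 ang 118.5 r 50.3 Ft -7.7 Fr -4.1 z 0.0646 yawy 4.2 grip 20 gap 19.8 wristF 8.7
t 12.85 ang 117.7 r 50.3 Ft -7.1 Fr -3.8 z 0.0646 yawy 3.7 grip 20 gap 19.7 wristF 8.1
```

```bash
M="python3 -m handwheel"
r() { "$@" >/dev/null && python3 st.py; }
r $M '[0,0,0,-0.0045,-0.0125,0,10,0,0,0,-0.0045,-0.0125,0,10,0,0,0,0,0,0,10]'
r $M '[0,0,0,0,0,0,10,0,0,0,0,0,0,10,0,0,0,0,0,0,10]'
```

```text
t 13.15 ang 117.7 r 50.2 Ft -3.9 Fr -4.1 z 0.0646 yawy 3.7 grip 20 gap 19.7 wristF 5.6
t 13.45 ang 117.7 r 50.2 Ft -4.2 Fr -4.0 z 0.0646 yawy 3.7 grip 20 gap 19.7 wristF 5.8
```

```bash
M="python3 -m handwheel"
r() { "$@" >/dev/null && python3 st.py; }
r $M '[0,0,0,0.01,-0.022,0,10,0,0,0,0.009,-0.022,0,10,0,0,0,0,0,0,10,0,0,0,0,0,0,10]'
r $M '[0,0,0,0,0,0,22,0,0,0,0,0,0,26,0,0,0,0,0,0,34,0,0,0,0,0,0,44,0,0,0,0,0,0,50]'
r $M '[0,0,0,0,0,0,50,0,0,0,0,0,-0.5,50,0,0,0,0,0,-0.9,50,0,0,0,0,0,-0.9,50,0,0,0,0,0,-0.9,50]'
```

```text
t 13.85 ang 117.7 r 50.3 Ft -2.5 Fr 0.1 z 0.0646 yawy 3.7 grip 20 gap 19.5 wristF 2.5
t 14.35 ang 117.0 r 50.9 Ft -0.2 Fr -0.5 z 0.0647 yawy 3.7 grip 0 gap 46.4 wristF 0.5
t 14.85 ang 117.5 r 51.2 Ft 0.3 Fr 0.6 z 0.1939 yawy 3.7 grip 0 gap 49.9 wristF 0.7
```

```bash
M="python3 -m handwheel"
$M '[0,0,0,0.87,-0.225,0,50,0,0,0,0.87,-0.225,0,50,0,0,0,0.87,-0.225,0,50,0,0,0,0.87,-0.225,0,50,0,0,0,0.87,-0.225,0,50]' >/dev/null
$M '[0,0,0,0.87,-0.225,0,50,0,0,0,0.87,-0.225,0,50,0,0,-0.95,0,0,0,50,0,0,-0.95,0,0,0,50,0,0,-0.9,0,0,0,50]' >/dev/null
$M '[0,0,0,0,0,0,50,0,0,0,0,0,0,50]' >/dev/null
python3 - <<'E'
from h import *
c,i=snap('wrist','w2.png'); i=cv2.resize(i,(800,600),interpolation=cv2.INTER_CUBIC)
cv2.imwrite('pics/w2b.png',i[:,:,::-1])
import pickle;pickle.dump(c,open('w2.pkl','wb'))
c,i=snap('top','top2.png');cv2.imwrite('pics/top2b.png',cv2.resize(i[110:220,250:360],None,fx=5,fy=5,interpolation=cv2.INTER_CUBIC)[:,:,::-1])
o=get_obs();print(o['time_s'],np.round(o['tcp_pos'],4),np.round(o['tool_rot'],3).tolist(),np.round(o['joint_positions'],2))
E
```

```text
16.15 [0.476  0.1312 0.1927] [[-0.303, 0.953, -0.0], [0.953, 0.303, 0.0], [0.0, 0.0, -1.0]] [ 0.13  0.24  1.77  0.    1.13 -0.18]
```

View pics/w2b.png

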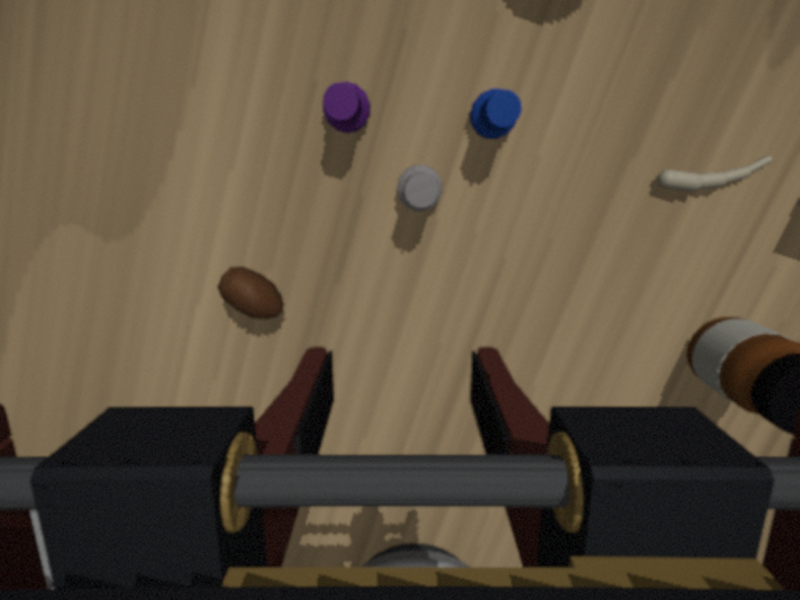

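View pics/top2b.png

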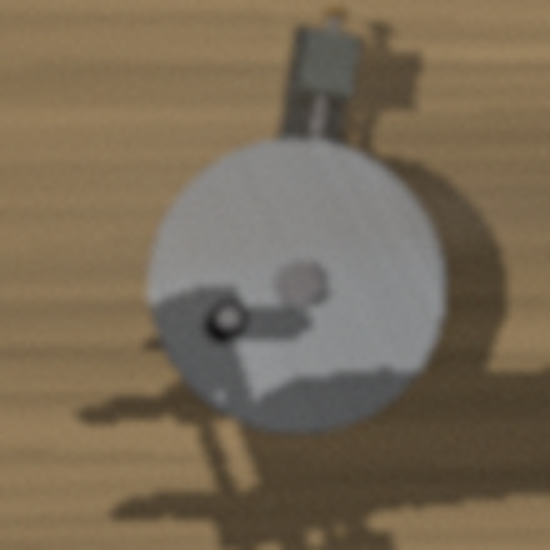

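The wrist view shows the steel weight's top at (423,187). In the top crop (5x) the knob cap is at (229,317).

Run:
```python
from h import *
import pickle
c=pickle.load(open('w2.pkl','rb'));s=1/1.5625
w=ray(c,(423*s-.2,187*s-.2),.04);t,_=pickle.load(open('cal.pkl','rb'))
k=ray(t,(250+229/5-.4,110+317/5-.4),.103);h=ray(t,(250+302/5-.4,110+284/5-.4),.061)
k0=ray(t,(467*s-.2,237*s-.2),.103)
print(w,k,h,k0)
for q in(k,k0):
  d=q-h;print(np.hypot(*d[:2]),np.degrees(np.arctan2(d[1],d[0])))
o=get_obs();d=w-o['tcp_pos'];d[2]=.016-o['tcp_pos'][2];print((np.array(o['tool_rot']).T@d*25).round(3))
```

```text
[0.46959306 0.19255542 0.04      ] [ 0.55496249 -0.10553287  0.103     ] [ 0.57770738 -0.1519826   0.061     ] [ 0.61298067 -0.11583617  0.103     ]
0.05171950413464817 116.08945433065895
0.05050514340459051 45.70043604921306
[1.51  0.311 4.418]
```

```bash
M="python3 -m handwheel"
$M '[0,0,0,0.75,0.16,0,50,0,0,0,0.74,0.15,0.4,50,0,0,0,0,0,0.9,50,0,0,0,0,0,0.9,50,0,0,0,0,0,0.9,50]' >/dev/null
$M '[0,0,0,0,0,0.8,50,0,0,0,0,0,0.4,50,0,0,0,0,0,0.1,50,0,0,0,0,0,0,50,0,0,0,0,0,0,50]'|grep -v rot
$M '[0,0,0,0,0,0,30,0,0,0,0,0,0,15,0,0,0,0,0,0,15,0,0,0,0,0,0,15,0,0,0,0,0,0,15]' 25 >/dev/null
$M '[0,0,0,0,0,0,15,0,0,0,0,0,0,15,0,0,0,0,0,0,15]'|grep -v rot
```

```text
time_s: 17.15
tcp_pos: [0.4706, 0.192, 0.0175]
ft_force: [0.2, -0.7, 1.0]
finger_gap: 0.0497
grip_force: 0.0
time_s: 17.95
tcp_pos: [0.4699, 0.1919, 0.017]
ft_force: [-0.0, -0.7, 5.6]
finger_gap: 0.0206
grip_force: 25.0
```

```bash
M="python3 -m handwheel"
$M '[0,0,0,0,0,-0.2,15,0,0,0,0,0,-0.5,15,0,0,0,0,0,-0.9,15,0,0,0,0,0,-0.9,15,0,0,0,0,0,-0.9,15]' |grep -v rot
$M '[0,0,0,0,0,0,15,0,0,0,0,0,0,15]' |grep -v rot
python3 - <<'E'
from h import *
c,i=snap('wrist','w3.png')
cv2.imwrite('pics/w3b.png',cv2.resize(i[180:340,170:350],None,fx=3.5,fy=3.5,interpolation=cv2.INTER_CUBIC)[:,:,::-1])
o=get_obs();p=np.array(o['tcp_pos'])
for z in (-.019,0,.017): print((proj(c,p+[0,0,z])-[170,180])*3.5)
E
```

```text
time_s: 18.45
tcp_pos: [0.469, 0.1917, 0.1541]
ft_force: [0.8, -0.3, -1.1]
finger_gap: 0.0205
grip_force: 25.0
time_s: 18.65
tcp_pos: [0.47, 0.1919, 0.1534]
ft_force: [-0.7, -0.4, -1.7]
finger_gap: 0.0205
grip_force: 25.0
[303.76134536 165.06063847]
[303.94898601 209.48252932]
[304.1533877  257.88660894]
```

View pics/w3b.png

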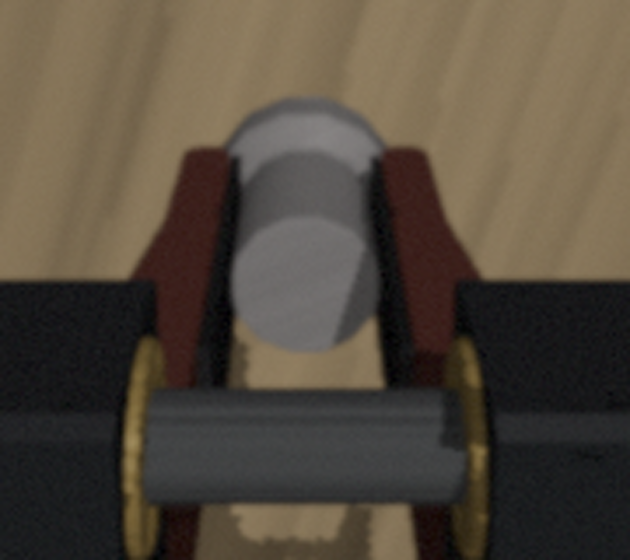

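```bash
M="python3 -m handwheel"
$M '[0,0,0,-0.5,0.06,0,15,0,0,0,-0.85,0.11,0,15,0,0,0,-0.9,0.115,0,15,0,0,0,-0.9,0.115,0,15,0,0,0,-0.9,0.115,0,15]' >/dev/null
$M '[0,0,0,-0.9,0.115,0,15,0,0,0,-0.9,0.115,0,15,0,0,0,-0.9,0.115,0,15,0,0,0,-0.9,0.115,0,15,0,0,0,-0.9,0.115,0,15]' >/dev/null
$M '[0,0,0,-0.7,0.11,0,15,0,0,0,-0.45,0.06,0,15,0,0,0,0,0,0,15,0,0,0,0,0,0,15,0,0,0,0,0,0,15]' >/dev/null
python3 - <<'E'
from h import *
c,i=snap('top','top3.png')
cv2.imwrite('pics/top3b.png',cv2.resize(i[110:220,250:360],None,fx=5,fy=5,interpolation=cv2.INTER_CUBIC)[:,:,::-1])
o=get_obs();d=np.array([.635,-.163,.072])-o['tcp_pos'];print(o['time_s'],np.round(o['tcp_pos'],4),(np.array(o['tool_rot']).T@d*25).round(3),o['finger_gap'],np.round(o['tool_rot'],3).tolist(),np.round(o['ft_force'],1))
E
```

```text
20.25 [ 0.6348 -0.1608  0.1523] [-0.056 -0.01   2.007] 0.020533254503665527 [[-0.305, 0.952, -0.001], [0.952, 0.305, 0.001], [0.001, -0.001, -1.0]] [ 0.6  0.9 -0.7]
```

Now I descend gently, taking small steps near the deck.

```bash
M="python3 -m handwheel"
$M '[0,0,0,-0.056,-0.01,0.5,15,0,0,0,0,0,0.6,15,0,0,0,0,0,0.5,15,0,0,0,0,0,0.2,15,0,0,0,0,0,0.05,15]' |grep -v rot
$M '[0,0,0,0,0,0.03,15,0,0,0,0,0,0.03,15,0,0,0,0,0,0.02,15,0,0,0,0,0,0,15,0,0,0,0,0,0,15]' |grep -v rot
```

```text
time_s: 20.75
tcp_pos: [0.6352, -0.1636, 0.0779]
ft_force: [-0.1, -0.4, -1.4]
finger_gap: 0.0208
grip_force: 25.0
time_s: 21.25
tcp_pos: [0.6363, -0.1648, 0.0759]
ft_force: [-0.2, -0.0, -0.1]
finger_gap: 0.0208
grip_force: 25.0
```

```bash
M="python3 -m handwheel"
r() { "$@" |egrep 'tcp|ft_'; }
r $M '[0,0,0,0,0,0.025,15,0,0,0,0,0,0.0,15,0,0,0,0,0,0,15]'
r $M '[0,0,0,0,0,0.025,15,0,0,0,0,0,0.0,15,0,0,0,0,0,0,15]'
r $M '[0,0,0,0,0,0.02,15,0,0,0,0,0,0.0,15,0,0,0,0,0,0,15]'
```

```text
tcp_pos: [0.636, -0.1647, 0.0744]
ft_force: [-0.1, -0.7, -0.9]
tcp_pos: [0.636, -0.1647, 0.0734]
ft_force: [0.7, -0.9, -0.7]
tcp_pos: [0.6361, -0.1647, 0.0726]
ft_force: [0.2, 0.0, -0.7]
```

```bash
M="python3 -m handwheel"
r() { "$@" |egrep 'tcp|ft_'; }
r $M '[0,0,0,0,0,0.015,15,0,0,0,0,0,0.0,15,0,0,0,0,0,0,15]'
r $M '[0,0,0,0,0,0.015,15,0,0,0,0,0,0.0,15,0,0,0,0,0,0,15]'
```

```text
tcp_pos: [0.6361, -0.1646, 0.072]
ft_force: [-0.5, 0.3, -1.0]
tcp_pos: [0.636, -0.1646, 0.0714]
ft_force: [-0.3, -0.2, -0.3]
```

```bash
M="python3 -m handwheel"
r() { "$@" |egrep 'tcp|ft_'; }
r $M '[0,0,0,0,0,0.015,15,0,0,0,0,0,0.0,15,0,0,0,0,0,0,15]'
r $M '[0,0,0,0,0,0.01,15,0,0,0,0,0,0.0,15,0,0,0,0,0,0,15]'
```

```text
tcp_pos: [0.6361, -0.1647, 0.0711]
ft_force: [-1.5, 0.1, 1.2]
tcp_pos: [0.6362, -0.1647, 0.0711]
ft_force: [-1.1, -0.4, 5.3]
```

```bash
M="python3 -m handwheel"
r() { "$@" |egrep 'tcp|ft_|gap'; }
r $M '[0,0,0,0,0,-0.008,15,0,0,0,0,0,0.0,15,0,0,0,0,0,0,15]' 8
r $M '[0,0,0,0,0,0,22,0,0,0,0,0,0,25,0,0,0,0,0,0,32,0,0,0,0,0,0,42,0,0,0,0,0,0,50]'
r $M '[0,0,0,0,0,0,50,0,0,0,0,0,-0.3,50,0,0,0,0,0,-0.9,50,0,0,0,0,0,-0.9,50,0,0,0,0,0,-0.9,50]'
r $M '[0,0,0,-0.9,0,-0.5,50,0,0,0,-0.9,0,0,50,0,0,0,-0.9,0,0,50,0,0,0,-0.9,0,0,50,0,0,0,0,0,0,50]'
python3 - <<'E'
from h import *
c,i=snap('wrist','w4.png')
cv2.imwrite('pics/w4b.png',cv2.resize(i,(800,600),interpolation=cv2.INTER_CUBIC)[:,:,::-1])
import pickle;pickle.dump(c,open('w4.pkl','wb'));print(get_obs()['tcp_pos'])
E
```

```text
tcp_pos: [0.6361, -0.1648, 0.0711]
ft_force: [-2.5, 0.1, 5.3]
finger_gap: 0.0209
tcp_pos: [0.636, -0.1647, 0.0706]
ft_force: [0.5, 0.2, -0.5]
finger_gap: 0.0443
tcp_pos: [0.636, -0.1647, 0.1929]
ft_force: [1.1, -0.5, -0.2]
finger_gap: 0.0499
tcp_pos: [0.6808, -0.3068, 0.2115]
ft_force: [-0.5, -0.1, 0.5]
finger_gap: 0.0499
[ 0.68007724 -0.30416756  0.21122983]
```

View pics/w4b.png

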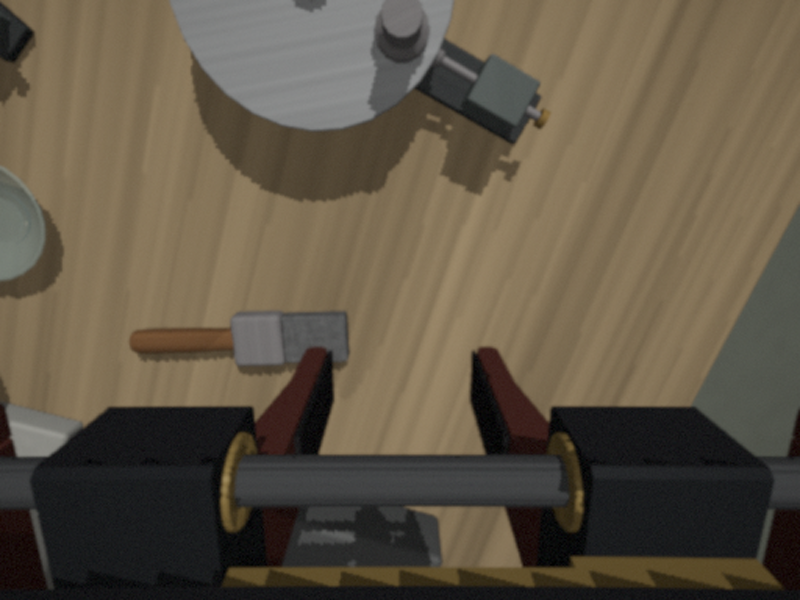

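The weight stands upright on the deck beside the pointer, foot near (402,36), top (404,17), with the block top at (505,88). Next I check its position and the knob angle.

Run:
```python
from h import *
import pickle
c=pickle.load(open('w4.pkl','rb'));s=1/1.5625
f=lambda p,z:ray(c,(p[0]*s-.2,p[1]*s-.2),z)
w=f((404,17),.094);b=f((505,88),.052);print(w,b,'mark',[.635,-.163])
c,i=snap('top','top4.png')
j=cv2.imread('pics/top2.png')[:,:,::-1]
g=lambda q:cv2.resize(q[110:220,250:360],None,fx=3.6,fy=3.6,interpolation=cv2.INTER_CUBIC)
cv2.imwrite('pics/cmp.png',np.hstack([g(j),g(i)])[:,:,::-1])
```

```text
[ 0.63700742 -0.16779     0.094     ] [ 0.70445339 -0.17535547  0.052     ] mark [0.635, -0.163]
```

View pics/cmp.png

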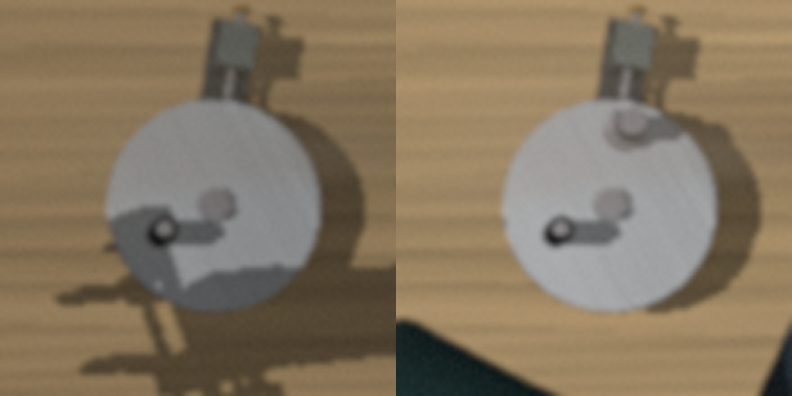

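The knob is at the same place before and after, (163,229) against (164,229), so the wheel did not shift. The weight is within about 5 mm of the mark, so I hand in.

```bash
python3 -c "
from rig import order
print(order.hand_in())"
```

```text
the job is handed in; nothing more can be done
None
```

I handed the job in; no verdict came back. The wheel is stopped with the high spot's top at the pointer, to within about 2° by feel. The weight stands upright on the deck about 2–5 mm from the mark, and the knob did not move when I let go.

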